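# Slide the nest board home and latch it

## Task

Push the white nest board by its blue tab along the slide-way until you feel it drop into its locating notches and lie flush with the rails, then push the red latch round by its black knob until it lies squarely across the board. Work with the fingertips, do not lift the board, keep the black cap standing in the board's ring, and leave everything else where it is.

Things in the scene. Friction and masses are not known exactly. Their poses are not given: they have to be found in the camera images.
- fixture: fixed slide-way, green base 162 x 330 x 6 mm. Origin: base underside (table height), mid-rails. y runs along the rails (board travels to +y), x across, z up. Two side guides: inner faces x = +-52 mm, tops z = 34 mm, y -160 to 135 mm. Between them four dark runners, tops z = 20 mm, each with one yellow-floored notch 26 mm long, 6 mm deep; all four take the board's feet at the same moment
- seat (a point): where the board's origin lies once dropped into the notches: 50 mm to +y and 14 mm above the fixture's origin. The feet have 3 mm of play each way along the rails; then the notch ends stop the board firmly
- board: loose white board, 100 mm across, 140 mm along the rails, 0.25-0.5 kg, axes as the fixture's. Origin: its centre at the undersides of its four 8 mm feet; slab top at z = 20 mm. Origin height over the fixture's: 20 mm riding on the runners (slab top 6 mm proud of the guides), 14 mm dropped (flush). Starts 70-130 mm short of the seat; slides at under 5 N. Steel ring on top: 66 mm across
- tab (a point): centre of the pushing face (looking to the board's -y) of the blue upright tab at the board's tail: 44 mm wide, 30 mm high, 8 mm thick, standing on the slab; this point is 15 mm above the slab's top. The space behind it (-y) is free above the guides
- cap: open black plastic cap, 46 mm across the rim and 30 mm high, standing loose in the board's steel ring (54 mm inside); origin: centre of its underside. It must ride along, upright
- latch_arm (a joint): angle of the red latch about its vertical pivot. 0: arm along the fixture's +y, clear of the board; grows anticlockwise seen from above; 1.57: arm along the fixture's -x, across the board's front end, at its stop. Starts at -0.4 to 0.3, stays where left, needs about 1 N at the knob. The arm passes 3 mm over a dropped board but strikes one that has not dropped
- latch_pivot (a point): the latch's pivot axis: x = 72 mm, y = 100 mm in the fixture's frame, at the arm's underside, 37 mm above the table; the arm is 6 mm thick, 18 mm wide, and reaches 50 mm from the pivot
- latch_knob (a point): top centre of the latch's black upright knob, 14 mm in diameter, rising 34 mm from the arm's top (from 43 to 77 mm above the table), 45 mm from the pivot
- wrench: wrench 160 mm long lying beside the slide-way on the robot's side; leave alone
- spare_ring: loose steel ring 68 mm across, 14 mm high, beyond the slide-way; leave alone
- grease_jar: white jar 60 mm across, 75 mm high, to the robot's right; leave alone
- spare_cap: second black cap, 52 mm across, 32 mm high, on the table to the robot's right; leave alone
- screwdriver: screwdriver 180 mm long, lying to the robot's left; leave alone
- parts_tray: blue tray 160 x 120 x 45 mm, to the robot's left; leave alone
There are look-alikes about, which are no part of the job. Leave any green or yellow look-alike of the cap alone. What is shaped like the board but turquoise is not meant.

How it is judged:
On the way, in this order (a step that is already met when the one before it is completed fails the run):
1. the board has dropped into its notches (z of board in the frame of fixture between 0.011 and 0.0165 m and y of board in the frame of fixture between 0.044 and 0.056 m and angle between the z axis of board and the z axis of fixture, either way round below 0.04 rad), for 0.2 s.
2. the latch lies across the board (value of joint latch_arm above 1.4 rad), for 0.2 s.
At the end, for the whole second after the job is handed in: the board rests in its notches (origin 11 to 16.5 mm above the fixture's, within 6 mm of the seat along the rails, level within 0.04 rad), the latch is above 1.40 rad, and the cap stands in the ring (within 20 mm of the board centre, upright within 0.2 rad), at rest (all of step 1 and value of joint latch_arm above 1.4 rad and linear speed of board below 0.01 m/s and horizontal distance between cap and board below 0.02 m and angle between cap's own z axis and vertical below 0.2 rad); the robot touches nothing.
It fails at once if the board is lifted (more than 8 mm above its riding height) or carried off the slide-way (z of board in the frame of fixture above 0.028 m or angle between the z axis of board and the z axis of fixture, either way round above 0.15 rad).
It fails at once if the cap leaves the ring or tips (distance between cap and board above 0.035 m or angle between cap's own z axis and vertical above 0.5 rad).
It fails at once if something else on the table is moved by more than 20 mm (distance of any of wrench, spare_ring, grease_jar, spare_cap, screwdriver, parts_tray from where it was at the start of the episode above 0.02 m).
It also fails if it takes over 51 s, if anything falls off the work surface, if the arm or the gripper's body presses on something with over 40 N, if the wrist force passes 120 N, or if a joint passes its speed limit or range.

## Robot

A 6-joint arm with a two-finger parallel gripper is mounted at the origin on the work surface. World frame = base frame: x ahead of the robot, y to its left, z up, the work surface at z = 0. Lengths are in m, angles in rad, forces in N, time in s.
With the tool pointing down it reaches from about 0.375 to 0.9 m from the base axis. Payload 3.1 kg.
Tool frame: the origin (TCP) lies at the very end of the fingers, on their centre line; the grasp point (between the pads) lies 19 mm behind it; z points along the fingers, y is the direction in which the jaws open and shut (so a half turn about z gives the same grasp; the last joint's range is limited). The gripper opens to 85 mm and grips with 20 to 120 N. Pads are 22 mm wide; open, the fingers measure 114 mm over their backs; the gripper's body (76 mm by 85 mm) begins 54 mm behind the grasp point. The pads swing forward as they close: fully open they stand 13 mm farther back than shut.
Start: joints at [-1.476, 0.527, 1.433, -0, 1.181, -0.178], TCP at [0.169, -0.602, 0.231] pointing down, gripper open.
Joint ranges: [-3.08, 3.08], [-0.75, 2.2], [0.22, 2.44], [-1.43, 4.57], [0, 2.65], [-2.85, 2.85]. Speed limits (rad/s): [2.79, 2.79, 3.14, 3.14, 3.14, 3.14].

## Interface

Orientations are given as a unit quaternion [x, y, z, w].
In Python, from station import manip gives the robot as it stands. The module is installed in compiled form; this text tells all that it offers.
- The arm moves only by the tool send_rows, never from a script. Its argument "commands" is a list of rows, each an object with "delta_pos": the shift along the world's x, y, z in cm, a list of three; "yaw": the turn about the world's z in rad. A call has 1 to 10 rows; each row shifts and turns the pose as measured when the row begins; what a row does not reach is not made up. A row lasts 1/8 s, in which the tool goes at most 62.5 mm and 10.7 degrees, less where a joint would pass 70% of its speed; a pose out of reach is approached as far as the arm can. A call is refused whole if a number of a shift passes 6.25 or a number of a turn 0.188, either way. A call with a gripper value outside its range is refused whole. "grip" is the closure, from -1 (fully open) to 1 (shut), set as the call begins (left out, the last holds). The fingers move at their own pace and stop on an object; "force" is the grip in N (left out, the last holds). Time passes only in rows, so rows that do not move let the fingers close. It gives the time, the measured TCP pose, the force and the opening at its end, in the units of the state.
- manip.sense(): the state, without advancing time (a new reading comes with each control period).
- manip.snapshot(name): name is "scene" or "side" or "wrist"; returns the picture (420x560x3 uint8, blue, green, red); there is no depth.
- manip.get_calibration(name): a dict with "fx", "fy", "cx", "cy" (pixels), "world_to_cam" (4x4, takes a point from world to camera coordinates); the wrist camera has in their place "mount" (4x4, takes a point from camera to tool coordinates, whose origin is the TCP and whose axes are the flange's). Camera axes: x right, y down, z forward; pixel columns grow to the right and rows downward; lengths in m; the calibration is good to about 2 mm. A picture is of the moment at which its call begins: read the wrist's pose just before it. get_calibration takes no time and is no camera call.
- manip.sign_off(): hands the job in, once; it reports no verdict.
The state is a dict: "t": time; "q": joint angles; "qd": joint speeds; "tau": joint torques, N m; "tcp_pos": TCP position; "tool_rot": TCP orientation; "force": force on the tool from outside, world axes, zero at the start; "ft_torque": the same for the moment, N m; "finger_gap": opening from 0.0 (shut) to 1.0 (fully open).
Only numpy, scipy, OpenCV 4.12 (cv2) and the standard library are available. Lean on these libraries where they do the work, as an engineer would, in place of code of your own. Each camera call takes 0.05 s, during which the arm holds its last target. There are 200 camera calls.

## Working session

There is one attempt and no reset: what is moved stays moved. The work goes in short steps, Python scripts to look and compute and a tool call to move; the robot and the scene stay as the last step left them, time stands still between calls to the robot, and variables do not carry over. Pictures are saved under pics/ and viewed, about 8 in all and at most 12, crops included, and the job is handed in when it is done.

Besides the shell and the picture viewer there is one more tool, called after "Emit:" by a JSON object that holds its "fn" and its "kwargs". send_rows: Moves the arm, as the interface text tells. Its arguments: {"type":"object","properties":{"commands":{"type":"array","items":{"type":"object","properties":{"delta_pos":{"type":"array","items":{"type":"number"}},"yaw":{"type":"number"}}}},"grip":{"type":"number"},"force":{"type":"number"}},"required":["commands"]}

```bash
mkdir -p pics; python3 - <<'E'
from station import manip
import cv2,numpy as np
for n in("scene","side"):
    cv2.imwrite(f"pics/{n}0.png",manip.snapshot(n))
    c=manip.get_calibration(n);print(n,c["fx"],c["fy"],c["cx"],c["cy"],np.round(c["world_to_cam"],3).tolist())
print(manip.get_calibration("wrist"));print(manip.sense())
E
```

```text
scene 515.8334369613527 515.8334369613527 276.2232038456587 202.97278649155336 [[-0.093, 0.996, -0.008, 0.024], [0.622, 0.052, -0.782, -0.276], [-0.778, -0.078, -0.624, 2.099], [0.0, 0.0, 0.0, 1.0]]
side 436.2942172539046 436.2942172539046 274.5150944388387 214.5026525695743 [[0.976, -0.216, 0.022, -0.537], [-0.107, -0.566, -0.818, 0.161], [0.189, 0.796, -0.575, 1.147], [0.0, 0.0, 0.0, 1.0]]
{'fx': 359.37700117028635, 'fy': 359.37700117028635, 'cx': 278.8545172647907, 'cy': 196.45980580402028, 'mount': array([[-7.61232626e-04, -9.55496421e-01, -2.95001713e-01,
         7.52359372e-02],
       [ 9.99999710e-01, -7.26478145e-04, -2.27405930e-04,
        -6.57797266e-06],
       [ 2.97325510e-06, -2.95001800e-01,  9.55496697e-01,
        -1.42739557e-01],
       [ 0.00000000e+00,  0.00000000e+00,  0.00000000e+00,
         1.00000000e+00]])}
{'t': 0.1, 'q': array([-1.47551370e+00,  5.28370793e-01,  1.43376383e+00,  6.12396272e-06,
        1.18144177e+00, -1.78531703e-01]), 'qd': array([ 0.00137846, -0.00167296, -0.00225458,  0.00067232,  0.0001832 ,
        0.0013417 ]), 'tau': array([-2.38980147e-04, -4.43305635e+01, -1.78585768e+01, -2.46618702e-04,
        3.88332177e-03, -1.44287287e-05]), 'tcp_pos': array([ 0.16895173, -0.6010572 ,  0.23043626]), 'tool_rot': array([ 9.90642515e-01,  1.36478658e-01,  4.41034435e-05, -9.90893920e-04]), 'force': array([0.67377571, 0.66190091, 0.23567824]), 'ft_torque': array([ 0.01950484,  0.03216541, -0.03702876]), 'finger_gap': 0.9991246110073393}
```

View pics/scene0.png

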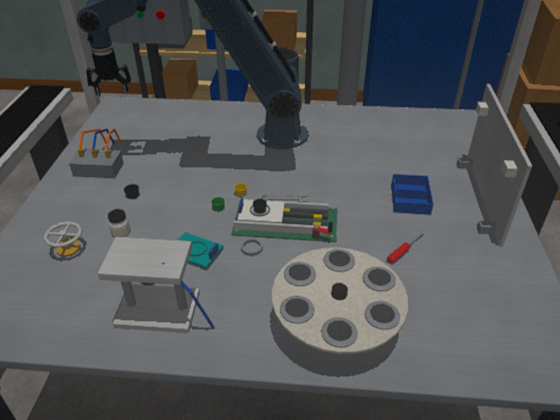

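View pics/side0.png

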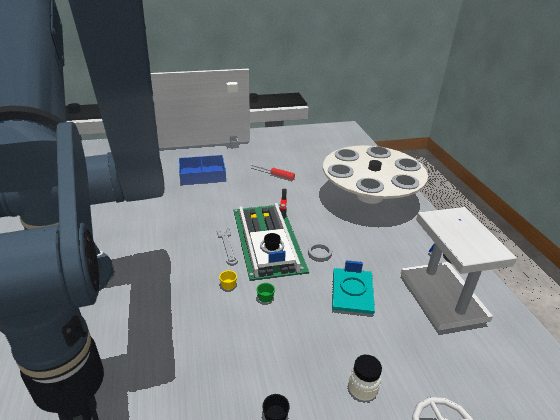

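The scene view shows the slide-way at about (287,220), with the tab at its left end at (241,205) and the red latch at (322,230). In the side view the tab is at (277,257) and the latch at (284,205). I'll enlarge both.

```bash
python3 - <<'E'
import cv2,numpy as np
a=cv2.imread("pics/scene0.png")[184:248,226:346]
b=cv2.imread("pics/side0.png")[182:282,226:314]
cv2.imwrite("pics/c1.png",cv2.resize(a,None,fx=6.5,fy=6.5,interpolation=cv2.INTER_CUBIC))
cv2.imwrite("pics/c2.png",cv2.resize(b,None,fx=6,fy=6,interpolation=cv2.INTER_CUBIC))
E
```

```text
(no output)
```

View pics/c1.png

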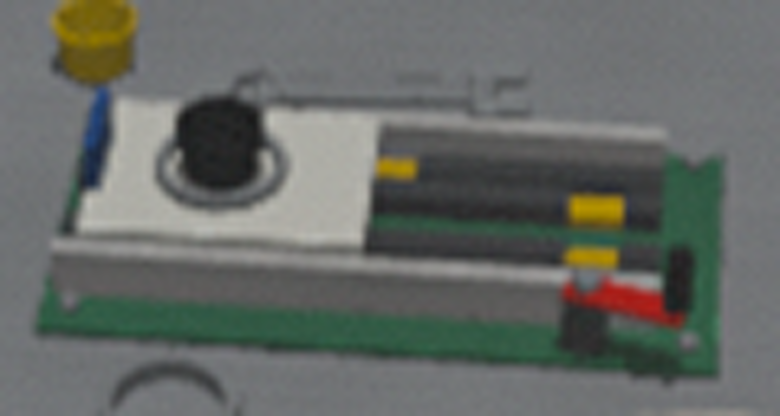

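View pics/c2.png

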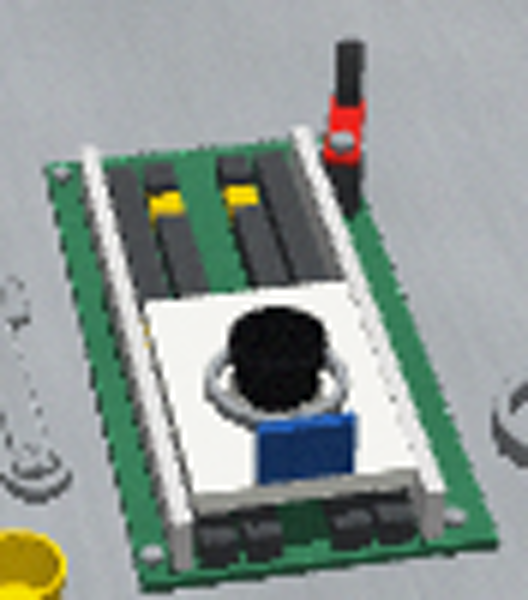

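Scene crop: tab at (97,140), board front edge from (382,122) to (365,247), knob top at (680,250). Side crop: tab face from (257,422) to (352,474), pivot screw at (342,140), knob top at (350,42). Next I'll fit the fixture pose, board position and latch angle together.

```bash
cat > fit.py <<'E'
from station import manip
import numpy as np
from scipy.optimize import least_squares
C={n:manip.get_calibration(n) for n in("scene","side")}
def proj(n,P):
    c=C[n];p=c["world_to_cam"]@np.append(P,1);return np.array([c["fx"]*p[0]/p[2]+c["cx"],c["fy"]*p[1]/p[2]+c["cy"]])
def px(n,u):
    s,o=(6.5,(226,184)) if n=="scene" else (6,(226,182))
    return (np.array(u)+.5)/s-.5+o
# kind f: fixture pts, b: board pts (y from board centre), k: knob
D=[("scene","f",(81,-165,6),(38,328)),("scene","f",(81,165,6),(718,370)),("scene","f",(-81,165,6),(722,155)),
("side","f",(-81,165,6),(45,165)),("side","f",(81,-165,6),(497,545)),("side","f",(-81,-165,6),(142,583)),
("side","b",(-50,70,40),(145,303)),("side","b",(50,70,40),(340,283)),("scene","b",(-50,70,40),(382,122)),("scene","b",(50,70,40),(365,247)),
("side","t",(-22,0,70),(257,422)),("side","t",(22,0,70),(355,414)),("side","t",(-22,0,40),(258,482)),("side","t",(22,0,40),(352,474)),
("side","f",(72,100,46),(342,140)),("side","k",(0,0,77),(350,42)),("scene","k",(0,0,77),(680,250))]
def W(p,q):
    c,s=np.cos(p[2]),np.sin(p[2]);return np.array([p[0]+c*q[0]-s*q[1],p[1]+s*q[0]+c*q[1],q[2]])
def loc(p,k,q):
    q=np.array(q,float)/1000
    if k=="b":q[1]+=p[3]
    if k=="t":q[1]+=p[5]
    if k=="k":q[:2]=.072-.045*np.sin(p[4]),.1+.045*np.cos(p[4])
    return q
def res(p):return np.concatenate([proj(n,W(p,loc(p,k,q)))-px(n,u) for n,k,q,u in D])
if __name__=="__main__":
    r=least_squares(res,[.6,0,0,-.05,0,-.12],loss="soft_l1");p=r.x
    print("fix x,y,yaw, board y, latch, tabface y",np.round(p,4));print(np.round(res(p).reshape(-1,2),1).tolist())
    print("tab",W(p,(0,p[5],.055)),"seat",W(p,(0,.05,.014)),"pivot",W(p,(.072,.1,.037)),"knob",W(p,loc(p,"k",(0,0,77))))
    print("knob end",W(p,(.027,.1,.077)),"seat travel",.05-p[3])
E
python3 fit.py
```

```text
fix x,y,yaw, board y, latch, tabface y [ 0.5365  0.0555 -0.0108 -0.0779 -0.2411 -0.1445]
[[-0.7, -0.5], [-0.1, -0.2], [-0.0, -0.0], [-1.3, -0.2], [-0.9, -1.0], [-1.5, 0.3], [-0.0, -0.5], [1.4, -0.9], [-0.1, -0.2], [-0.4, 0.4], [0.3, 0.8], [0.5, 0.2], [-0.0, -0.5], [0.6, -1.1], [0.3, 0.2], [-0.4, 0.4], [0.1, 0.8]]
tab [ 0.53492772 -0.08901594  0.055     ] seat [0.53703383 0.10549686 0.014     ] pivot [0.60957095 0.15471439 0.037     ] knob [0.62078906 0.19829367 0.077     ]
knob end [0.56457359 0.1552016  0.077     ] seat travel 0.12786367036411286
```

Emit:
{"fn": "send_rows", "kwargs": {"commands": [{"delta_pos":[3.6,4.3,0],"yaw":-0.03},{"delta_pos":[3.6,4.3,0],"yaw":-0.03},{"delta_pos":[3.6,4.3,0],"yaw":-0.03},{"delta_pos":[3.6,4.3,0],"yaw":-0.03},{"delta_pos":[3.6,4.3,0],"yaw":-0.03},{"delta_pos":[3.6,4.3,0],"yaw":-0.03},{"delta_pos":[3.6,4.3,0],"yaw":-0.03},{"delta_pos":[3.6,4.3,0],"yaw":-0.03},{"delta_pos":[3.6,4.3,0],"yaw":-0.03},{"delta_pos":[0,0,0],"yaw":0}], "grip": 1, "force": 60}}

```text
t: 1.35
tcp_pos: [0.499, -0.2009, 0.2267]
tool_rot: [1.0, -0.005, -0.0, -0.002]
force: [0.7, -0.2, 1.0]
finger_gap: -0.002
```

Emit:
{"fn": "send_rows", "kwargs": {"commands": [{"delta_pos":[3.6,3.3,-4],"yaw":0},{"delta_pos":[0,3.3,-5],"yaw":0},{"delta_pos":[0,0,0],"yaw":0}]}}

```text
t: 1.72
tcp_pos: [0.5337, -0.1377, 0.1372]
tool_rot: [1.0, -0.005, 0.0, -0.001]
force: [-0.9, 0.2, -0.6]
finger_gap: -0.0
```

```bash
python3 - <<'E'
from station import manip
import cv2,numpy as np
s=manip.sense();print(s["tcp_pos"],s["tool_rot"],s["force"],s["t"])
im=manip.snapshot("wrist");cv2.imwrite("pics/w1.png",im)
E
```

```text
[ 0.53372578 -0.1377379   0.13718737] [ 9.99988459e-01 -4.73735476e-03  3.25989815e-04 -7.29778201e-04] [-0.87833344  0.15830997 -0.57326278] 1.725
```

View pics/w1.png

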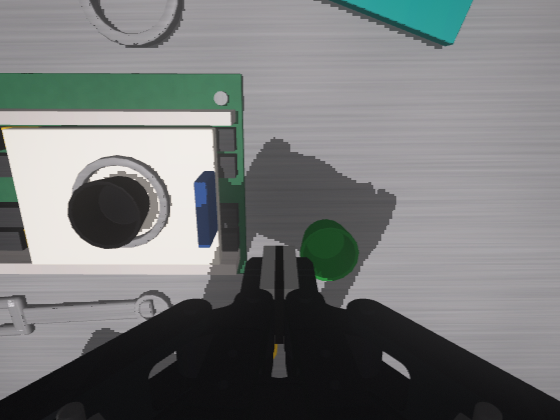

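```bash
cat > wr.py <<'E'
from station import manip
import numpy as np
from scipy.spatial.transform import Rotation as R
def ray(pos,rot,u,z):
    c=manip.get_calibration("wrist");T=np.eye(4);T[:3,:3]=R.from_quat(rot).as_matrix();T[:3,3]=pos
    M=T@c["mount"];d=M[:3,:3]@[(u[0]-c["cx"])/c["fx"],(u[1]-c["cy"])/c["fy"],1]
    return M[:3,3]+d*(z-M[2,3])/d[2]
E
python3 - <<'E'
from wr import *
import numpy as np
p,r=[ 0.53372578,-0.1377379,0.13718737],[ 9.99988459e-01,-4.73735476e-03,3.25989815e-04,-7.29778201e-04]
for n,u,z in[("tabtop a",(206,173),.07),("tabtop b",(207,247),.07),("tabbot a",(217,172),.04),("tabbot b",(216,245),.04),
 ("base corner +x",(243,74),.006),("base corner right",(245,272),.006),("guide+x end",(233,111),.034),("guide+x end in",(233,124),.034),("guide-x in",(218,264),.034),("slab +x tail",(217,129),.04),("slab -x tail",(218,262),.04),("cap rim",(88,208),.07),
 ("green L",(300,250),.03),("green R",(358,250),.03),("green top",(330,220),.03),("slab front",(6,130),.04),("slab front-",(35,264),.04),("TCP",(280,248),.137)]:
    print(n,np.round(ray(p,r,u,z),4))
from fit import W
q=[.5365,.0555,-.0108]
for l in[(81,-165,6),(-81,-165,6),(52,-160,34),(-52,-160,34)]:print(l,np.round(W(q,np.array(l)/1000),4))
E
```

```text
tabtop a [ 0.5593 -0.0942  0.07  ]
tabtop b [ 0.5108 -0.0914  0.07  ]
tabbot a [ 0.5529 -0.0954  0.04  ]
tabbot b [ 0.4984 -0.0914  0.04  ]
base corner +x [ 0.6172 -0.1125  0.006 ]
base corner right [ 0.4573 -0.1078  0.006 ]
guide+x end [ 0.5931 -0.1075  0.034 ]
guide+x end in [ 0.5845 -0.1071  0.034 ]
guide-x in [ 0.4798 -0.0907  0.034 ]
slab +x tail [ 0.582  -0.0972  0.04  ]
slab -x tail [ 0.4846 -0.092   0.04  ]
cap rim [ 0.5379 -0.0197  0.07  ]
green L [ 0.489  -0.1532  0.03  ]
green R [ 0.4886 -0.1974  0.03  ]
green top [ 0.5132 -0.1753  0.03  ]
slab front [0.5827 0.0426 0.04  ]
slab front- [0.4842 0.0441 0.04  ]
TCP [ 0.5413 -0.1383  0.137 ]
(81, -165, 6) [ 0.6157 -0.1104  0.006 ]
(-81, -165, 6) [ 0.4537 -0.1086  0.006 ]
(52, -160, 34) [ 0.5868 -0.1051  0.034 ]
(-52, -160, 34) [ 0.4828 -0.1039  0.034 ]
```

The fingers are lined up behind the tab, and the wrist-view points agree with the fit to about 3 mm. The green look-alike cap at (330,250) is clear. Lowering.

Emit:
{"fn": "send_rows", "kwargs": {"commands": [{"delta_pos":[0.1,0,-5],"yaw":0},{"delta_pos":[0,0,-3.8],"yaw":0},{"delta_pos":[0,0,0],"yaw":0},{"delta_pos":[0,1,0],"yaw":0},{"delta_pos":[0,1,0],"yaw":0},{"delta_pos":[0,0.5,0],"yaw":0},{"delta_pos":[0,0.5,0],"yaw":0}]}}

```text
t: 2.65
tcp_pos: [0.5467, -0.1197, 0.0617]
tool_rot: [1.0, -0.008, 0.016, 0.008]
force: [-0.9, -0.3, -0.4]
finger_gap: -0.003
```

Emit:
{"fn": "send_rows", "kwargs": {"commands": [{"delta_pos":[0,0,0],"yaw":0}]}}

```text
t: 2.78
tcp_pos: [0.5468, -0.1191, 0.0622]
tool_rot: [1.0, -0.008, 0.016, 0.008]
force: [0.1, -0.7, -0.6]
finger_gap: -0.002
```

```bash
python3 - <<'E'
from station import manip
s=manip.sense()
for k in s:print(k,s[k])
E
```

```text
t 2.775
q [-0.41318477  0.68174361  1.75389107 -0.00286443  0.66966179  1.17520089]
qd [ 0.00029765 -0.00732565 -0.00428695 -0.00152025 -0.00323207  0.0020094 ]
tau [ 1.40750064e-01 -4.26390231e+01 -9.46386606e+00  1.15807797e-02
 -1.19821192e-01  1.23459366e-02]
tcp_pos [ 0.54677824 -0.11909676  0.06215949]
tool_rot [ 0.99980537 -0.00768656  0.01632563  0.00797601]
force [ 0.08163402 -0.70995895 -0.63441517]
ft_torque [0.00078255 0.01528108 0.01102196]
finger_gap -0.001858414276547597
```

Emit:
{"fn": "send_rows", "kwargs": {"commands": [{"delta_pos":[-0.6,0,-0.7],"yaw":0},{"delta_pos":[-0.5,0,-0.6],"yaw":0},{"delta_pos":[0,0,0],"yaw":0}]}}

```text
t: 3.15
tcp_pos: [0.5345, -0.119, 0.0479]
tool_rot: [1.0, -0.008, 0.016, 0.008]
force: [0.0, 0.9, -0.6]
finger_gap: -0.005
```

Emit:
{"fn": "send_rows", "kwargs": {"commands": [{"delta_pos":[0,0.6,0],"yaw":0},{"delta_pos":[0,0.6,0],"yaw":0},{"delta_pos":[0,0.6,0],"yaw":0},{"delta_pos":[0,0.6,0],"yaw":0},{"delta_pos":[0,0.6,0],"yaw":0},{"delta_pos":[0,0.6,0],"yaw":0}]}}

```text
t: 3.9
tcp_pos: [0.5353, -0.0821, 0.0478]
tool_rot: [1.0, -0.008, 0.016, 0.009]
force: [0.2, -1.8, -2.1]
finger_gap: 0.004
```

Emit:
{"fn": "send_rows", "kwargs": {"commands": [{"delta_pos":[0,0.6,0],"yaw":0},{"delta_pos":[0,0.6,0],"yaw":0},{"delta_pos":[0,0.6,0],"yaw":0},{"delta_pos":[0,0.6,0],"yaw":0},{"delta_pos":[0,0.6,0],"yaw":0},{"delta_pos":[0,0.6,0],"yaw":0},{"delta_pos":[0,0.6,0],"yaw":0},{"delta_pos":[0,0.6,0],"yaw":0}]}}

```text
t: 4.9
tcp_pos: [0.5351, -0.0306, 0.0478]
tool_rot: [1.0, -0.008, 0.016, 0.009]
force: [-0.0, -1.8, -1.3]
finger_gap: 0.001
```

Emit:
{"fn": "send_rows", "kwargs": {"commands": [{"delta_pos":[0,0.6,0],"yaw":0},{"delta_pos":[0,0.6,0],"yaw":0},{"delta_pos":[0,0.4,0],"yaw":0},{"delta_pos":[0,0.4,0],"yaw":0},{"delta_pos":[0,0.4,0],"yaw":0}]}}

```text
t: 5.52
tcp_pos: [0.535, -0.0048, 0.0478]
tool_rot: [1.0, -0.007, 0.016, 0.009]
force: [-1.2, -1.6, -1.4]
finger_gap: 0.001
```

```bash
python3 - <<'E'
from station import manip
import cv2
a=manip.snapshot("side")[182:282,226:314]
cv2.imwrite("pics/c3.png",cv2.resize(a,None,fx=6,fy=6,interpolation=cv2.INTER_CUBIC))
E
```

```text
(no output)
```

View pics/c3.png

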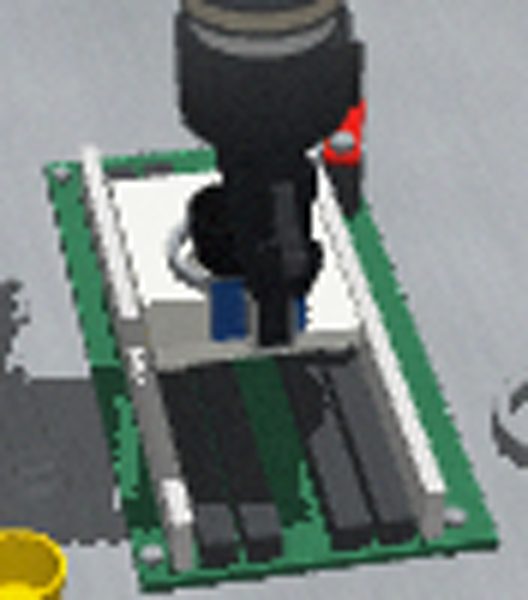

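The board is still riding proud, with the cap upright in its ring at about (215,235) and the finger near the tab's middle at (275,310). Now slow steps to the notch.

Emit:
{"fn": "send_rows", "kwargs": {"commands": [{"delta_pos":[0,0.3,0],"yaw":0},{"delta_pos":[0,0.3,0],"yaw":0},{"delta_pos":[0,0.3,0],"yaw":0},{"delta_pos":[0,0.3,0],"yaw":0},{"delta_pos":[0,0.3,0],"yaw":0}]}}

```text
t: 6.2
tcp_pos: [0.535, 0.0113, 0.0478]
tool_rot: [1.0, -0.008, 0.016, 0.009]
force: [0.3, -2.3, -1.2]
finger_gap: -0.002
```

Emit:
{"fn": "send_rows", "kwargs": {"commands": [{"delta_pos":[0,0.3,0],"yaw":0},{"delta_pos":[0,0.3,0],"yaw":0}]}}

```text
t: 6.45
tcp_pos: [0.5349, 0.0178, 0.0478]
tool_rot: [1.0, -0.008, 0.016, 0.009]
force: [-0.3, -1.7, -0.4]
finger_gap: -0.005
```

Emit:
{"fn": "send_rows", "kwargs": {"commands": [{"delta_pos":[0,0.25,0],"yaw":0},{"delta_pos":[0,0.25,0],"yaw":0}]}}

```text
t: 6.7
tcp_pos: [0.535, 0.0231, 0.0479]
tool_rot: [1.0, -0.007, 0.016, 0.009]
force: [-0.3, -3.4, -1.0]
finger_gap: 0.001
```

Emit:
{"fn": "send_rows", "kwargs": {"commands": [{"delta_pos":[0,0.2,0],"yaw":0},{"delta_pos":[0,0.2,0],"yaw":0}]}}

```text
t: 6.95
tcp_pos: [0.5352, 0.0247, 0.0481]
tool_rot: [1.0, -0.005, 0.016, 0.011]
force: [-1.8, -14.2, 0.6]
finger_gap: -0.001
```

Emit:
{"fn": "send_rows", "kwargs": {"commands": [{"delta_pos":[0,0.2,0],"yaw":0}]}}

```text
t: 7.08
tcp_pos: [0.5352, 0.0246, 0.0482]
tool_rot: [1.0, -0.005, 0.016, 0.013]
force: [-2.0, -11.9, 0.2]
finger_gap: -0.003
```

Emit:
{"fn": "send_rows", "kwargs": {"commands": [{"delta_pos":[0,0.2,0],"yaw":0}]}}

```text
t: 7.2
tcp_pos: [0.5352, 0.0245, 0.0482]
tool_rot: [1.0, -0.004, 0.016, 0.014]
force: [0.1, -10.4, -0.4]
finger_gap: -0.004
```

Firm stop at about 12 N: it looks dropped. I'll back off and look.

Emit:
{"fn": "send_rows", "kwargs": {"commands": [{"delta_pos":[0,-1.5,0],"yaw":0},{"delta_pos":[0,-2.5,0],"yaw":0},{"delta_pos":[0,-1,3],"yaw":0},{"delta_pos":[0,0,3],"yaw":0},{"delta_pos":[0,0,3],"yaw":0},{"delta_pos":[0,0,0],"yaw":0}]}}

```text
t: 7.95
tcp_pos: [0.5343, -0.0274, 0.1401]
tool_rot: [1.0, -0.006, 0.015, 0.012]
force: [-0.4, -0.4, -0.0]
finger_gap: 0.006
```

```bash
python3 - <<'E'
from station import manip
import cv2,numpy as np
f=lambda a:cv2.resize(a,None,fx=4.5,fy=4.5,interpolation=cv2.INTER_CUBIC)
a=f(manip.snapshot("side")[182:282,226:314]);b=f(manip.snapshot("scene")[180:250,262:346])
h=max(len(a),len(b));o=np.zeros((h,a.shape[1]+b.shape[1],3),np.uint8);o[:len(a),:a.shape[1]]=a;o[:len(b),a.shape[1]:]=b
cv2.imwrite("pics/c4.png",o);s=manip.sense();print(s["tcp_pos"],s["tool_rot"])
E
```

```text
[ 0.53247977 -0.02692033  0.13788931] [ 0.99984379 -0.00579166  0.0124946   0.01107873]
```

View pics/c4.png

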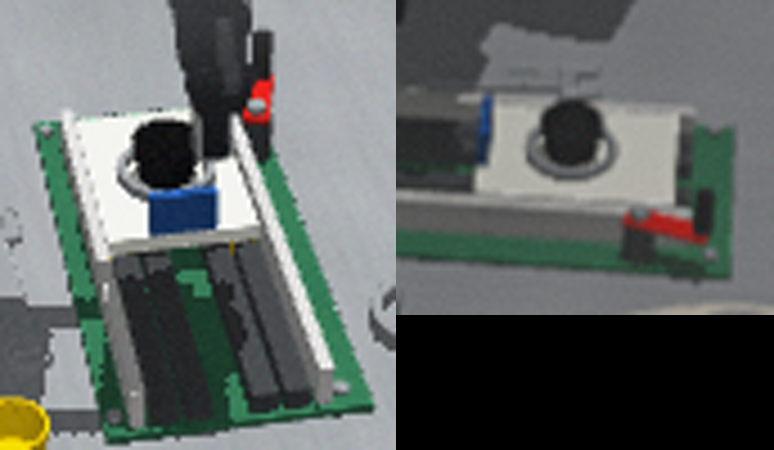

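The board looks flush with the guides, and the cap is standing in the ring. A quick numeric check of the height, then the latch moves.

```bash
python3 - <<'E'
from fit import *
q=[.5365,.0555,-.0108]
m=lambda u,o:(np.array(u)+.5)/4.5-.5+o
D=[("side",(-.022,-.0666,.05),m((150,192),(226,182))),("side",(.022,-.0666,.05),m((216,187),(226,182))),("side",(-.022,-.0666,.02),m((150,235),(226,182))),("side",(.022,-.0666,.02),m((216,229),(226,182))),
("scene",(-.05,.07,.02),m((691-396,112),(262,180))),("scene",(.05,.07,.02),m((678-396,204),(262,180)))]
f=lambda v:np.concatenate([proj(n,W(q,np.array(p)+[v[2],v[0],v[1]]))-u for n,p,u in D])
r=least_squares(f,[.05,.014,0]);print(r.x,np.round(r.fun,1))
E
```

```text
[ 0.05698657  0.01290481 -0.00299872] [-0.5  0.3 -0.1 -0.2 -0.5 -0.9 -0.3 -1.2 -1.8  1.2  0.1  0.8]
```

```bash
python3 - <<'E'
from fit import *
f=lambda P:np.concatenate([proj("scene",P)-[340,292],proj("side",P)-[375,166]])
r=least_squares(f,[.8,.2,.1]);print("center knob",r.x,r.fun)
def back(n,u,z):
    c=C[n];M=np.linalg.inv(c["world_to_cam"]);d=M[:3,:3]@[(u[0]-c["cx"])/c["fx"],(u[1]-c["cy"])/c["fy"],1];return M[:3,3]+d*(z-M[2,3])/d[2]
z=r.x[2]-.01
print([np.round(back("scene",u,z),3) for u in[(343,250),(272,292),(407,294),(295,263)]],np.round(back("side",(322,165),z),3))
E
```

```text
center knob [0.93219803 0.22249048 0.1181097 ] [-0.37723472  0.42437617 -0.50346594 -0.55346175]
[array([0.769, 0.233, 0.108]), array([0.936, 0.054, 0.108]), array([0.914, 0.391, 0.108]), array([0.83 , 0.105, 0.108])] [0.769 0.273 0.108]
```

Height fits 12.9 mm, so the board is down. The turntable rim is at x ≥ 0.765, which leaves room. Next I'll move to the knob's +x side.

Emit:
{"fn": "send_rows", "kwargs": {"commands": [{"delta_pos":[2.5,4.6,0],"yaw":0},{"delta_pos":[2.5,4.6,0],"yaw":0},{"delta_pos":[2.5,4.6,0],"yaw":0},{"delta_pos":[2.5,4.6,0],"yaw":0},{"delta_pos":[2.5,4.6,0],"yaw":0},{"delta_pos":[0,0,0],"yaw":0}]}}

```text
t: 8.8
tcp_pos: [0.6545, 0.2097, 0.1265]
tool_rot: [1.0, -0.008, 0.003, 0.01]
force: [-0.5, -1.5, -0.7]
finger_gap: 0.002
```

Emit:
{"fn": "send_rows", "kwargs": {"commands": [{"delta_pos":[0,-0.4,-2],"yaw":0},{"delta_pos":[0,0,-2],"yaw":0},{"delta_pos":[0,0,-2],"yaw":0},{"delta_pos":[0,0,-1],"yaw":0},{"delta_pos":[0,0,0],"yaw":0}]}}

```text
t: 9.43
tcp_pos: [0.6497, 0.2032, 0.0475]
tool_rot: [1.0, -0.008, -0.002, 0.011]
force: [0.3, -0.3, -0.4]
finger_gap: -0.002
```

```bash
python3 - <<'E'
from station import manip
import cv2,numpy as np
s=manip.sense();print(s["tcp_pos"],s["tool_rot"])
f=lambda a:cv2.resize(a,None,fx=4.5,fy=4.5,interpolation=cv2.INTER_CUBIC)
a=f(manip.snapshot("side")[162:262,226:324]);b=f(manip.snapshot("scene")[170:250,262:346])
h=max(len(a),len(b));o=np.zeros((h,a.shape[1]+b.shape[1],3),np.uint8);o[:len(a),:a.shape[1]]=a;o[:len(b),a.shape[1]:]=b
cv2.imwrite("pics/c5.png",o)
E
```

```text
[0.64972037 0.20324585 0.04746937] [ 0.99989846 -0.00809139 -0.00235857  0.01149102]
```

View pics/c5.png

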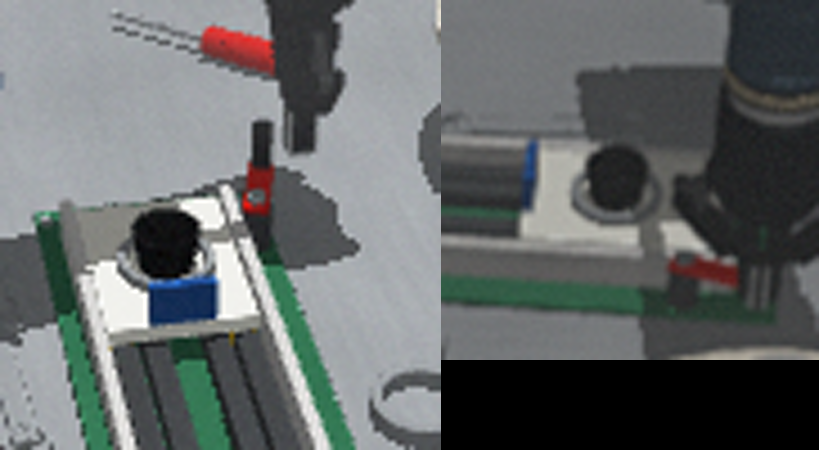

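The fingers stand just +x of the knob (side view: knob at (262,140), finger at (300,135)). Pushing the latch round the arc.

Emit:
{"fn": "send_rows", "kwargs": {"commands": [{"delta_pos":[0,0,0.6],"yaw":0},{"delta_pos":[-0.5,0.05,0],"yaw":0},{"delta_pos":[-0.5,0.05,0],"yaw":0},{"delta_pos":[-0.5,0.05,0],"yaw":0},{"delta_pos":[-0.5,0.05,0],"yaw":0},{"delta_pos":[-0.5,0.05,0],"yaw":0},{"delta_pos":[-0.5,0.05,0],"yaw":0},{"delta_pos":[-0.5,0,0],"yaw":0}]}}

```text
t: 10.52
tcp_pos: [0.617, 0.209, 0.0588]
tool_rot: [1.0, -0.008, 0.004, 0.009]
force: [0.9, 2.0, -0.7]
finger_gap: 0.0
```

Emit:
{"fn": "send_rows", "kwargs": {"commands": [{"delta_pos":[-0.5,-0.1,-0.2],"yaw":0},{"delta_pos":[-0.5,-0.1,-0.2],"yaw":0},{"delta_pos":[-0.5,0,0],"yaw":0},{"delta_pos":[-0.5,0,0],"yaw":0},{"delta_pos":[-0.5,-0.2,0],"yaw":0}]}}

```text
t: 11.15
tcp_pos: [0.5912, 0.203, 0.055]
tool_rot: [1.0, -0.007, 0.005, 0.011]
force: [2.5, -1.4, -0.6]
finger_gap: -0.001
```

Emit:
{"fn": "send_rows", "kwargs": {"commands": [{"delta_pos":[-0.4,-0.4,0],"yaw":0},{"delta_pos":[-0.4,-0.4,0],"yaw":0},{"delta_pos":[-0.3,-0.4,0],"yaw":0},{"delta_pos":[-0.3,-0.4,0],"yaw":0}]}}

```text
t: 11.65
tcp_pos: [0.5762, 0.1864, 0.0551]
tool_rot: [1.0, -0.008, 0.005, 0.01]
force: [2.9, 0.3, 0.6]
finger_gap: 0.001
```

Emit:
{"fn": "send_rows", "kwargs": {"commands": [{"delta_pos":[-0.3,-0.2,0],"yaw":0},{"delta_pos":[-0.3,-0.3,0],"yaw":0},{"delta_pos":[-0.2,-0.4,0],"yaw":0}]}}

```text
t: 12.02
tcp_pos: [0.5668, 0.1769, 0.055]
tool_rot: [1.0, -0.008, 0.004, 0.01]
force: [1.0, 0.7, -0.3]
finger_gap: 0.002
```

```bash
python3 - <<'E'
from station import manip
import cv2,numpy as np
s=manip.sense();print(s["tcp_pos"],s["force"])
f=lambda a:cv2.resize(a,None,fx=4.5,fy=4.5,interpolation=cv2.INTER_CUBIC)
a=f(manip.snapshot("side")[162:262,226:324]);b=f(manip.snapshot("scene")[170:250,262:346])
h=max(len(a),len(b));o=np.zeros((h,a.shape[1]+b.shape[1],3),np.uint8);o[:len(a),:a.shape[1]]=a;o[:len(b),a.shape[1]:]=b
cv2.imwrite("pics/c6.png",o)
E
```

```text
[0.56677346 0.17692581 0.05495676] [ 1.04727131  0.72515152 -0.32965182]
```

View pics/c6.png

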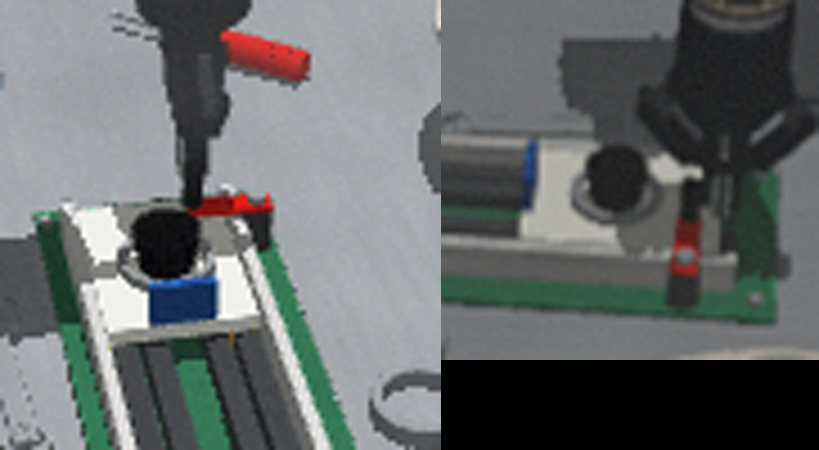

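The latch is already nearly across (scene view: pivot at (685,258), knob at (690,190)), with the finger on its +y side. Pressing on to the stop.

Emit:
{"fn": "send_rows", "kwargs": {"commands": [{"delta_pos":[0,-0.3,0],"yaw":0},{"delta_pos":[0,-0.3,0],"yaw":0}]}}

```text
t: 12.38
tcp_pos: [0.5663, 0.1743, 0.055]
tool_rot: [1.0, -0.01, 0.004, 0.007]
force: [0.6, 15.3, -0.4]
finger_gap: 0.002
```

Emit:
{"fn": "send_rows", "kwargs": {"commands": [{"delta_pos":[0,-0.3,0],"yaw":0},{"delta_pos":[0,-0.3,0],"yaw":0}]}}

```text
t: 12.62
tcp_pos: [0.5664, 0.1746, 0.0551]
tool_rot: [1.0, -0.013, 0.005, 0.001]
force: [1.0, 11.4, -0.1]
finger_gap: -0.002
```

Firm stop at about 15 N. Backing away and up, then a final look.

Emit:
{"fn": "send_rows", "kwargs": {"commands": [{"delta_pos":[0,1,0],"yaw":0},{"delta_pos":[0,2,0],"yaw":0},{"delta_pos":[0,1,3],"yaw":0},{"delta_pos":[0,0,4],"yaw":0},{"delta_pos":[0,4,4],"yaw":0},{"delta_pos":[0,4,3],"yaw":0},{"delta_pos":[0,4,0],"yaw":0},{"delta_pos":[0,0,0],"yaw":0},{"delta_pos":[0,0,0],"yaw":0}]}}

```text
t: 13.75
tcp_pos: [0.5621, 0.3433, 0.1987]
tool_rot: [1.0, -0.011, 0.002, 0.004]
force: [0.1, 0.0, 0.2]
finger_gap: -0.001
```

```bash
python3 - <<'E'
from station import manip
import cv2,numpy as np
s=manip.sense();print(s["tcp_pos"],s["force"])
f=lambda a:cv2.resize(a,None,fx=4.5,fy=4.5,interpolation=cv2.INTER_CUBIC)
a=f(manip.snapshot("side")[182:282,226:314]);b=f(manip.snapshot("scene")[170:250,262:346])
h=max(len(a),len(b));o=np.zeros((h,a.shape[1]+b.shape[1],3),np.uint8);o[:len(a),:a.shape[1]]=a;o[:len(b),a.shape[1]:]=b
cv2.imwrite("pics/c7.png",o)
E
```

```text
[0.56213166 0.34333736 0.19869426] [0.06101256 0.00906948 0.19380228]
```

View pics/c7.png

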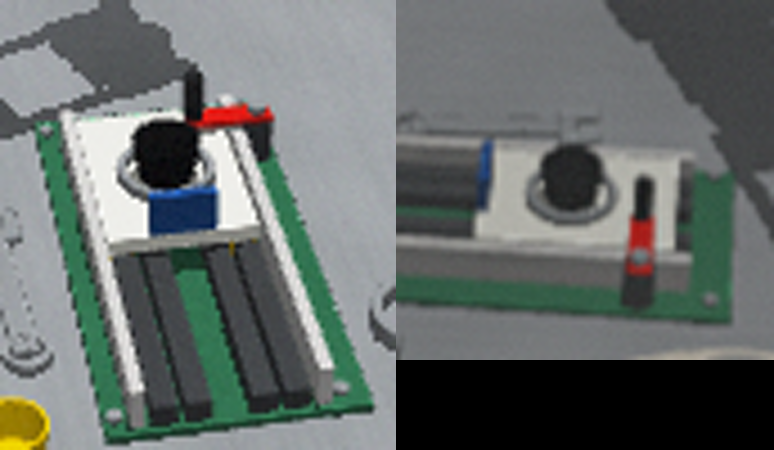

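The board is flush, the cap is upright in its ring, and the latch lies across the board (scene view: knob top at (645,180)). I'll check its angle, then hand in.

```bash
python3 - <<'E'
from fit import *
q=[.5365,.0575,-.0108]
m=lambda u,o:(np.array(u)+.5)/4.5-.5+o
k1,k2=m((194,68),(226,182)),m((645-396,180),(262,170))
f=lambda P:np.concatenate([proj("side",P)-k1,proj("scene",P)-k2])
P=least_squares(f,[.56,.155,.077]).x
pv=W(q,(.072,.1,.077));d=P-pv
a=np.arctan2(-d[0],d[1])-q[2];print(P,np.hypot(*d[:2]),"angle",a)
if a>1.42: print(manip.sign_off())
E
```

```text
[0.56472314 0.15655847 0.08052663] 0.04485291387866592 angle 1.5851215799449587
the job is handed in; nothing more can be done
None
```

The job is done and handed in at about 14 s of the 51 s allowed; no verdict was reported.

- **Board:** I pushed it by the blue tab at under 4 N until it stopped firmly at about 14 N. The images put its height at 12.9 mm (14 mm nominal), and it looks flush with the guides.
- **Cap:** it stands upright in the ring in the last pictures.
- **Latch:** I pushed it round by its knob to a firm stop at about 15 N. Its angle measured about 1.585 rad, 45 mm from the pivot as expected.
- **Robot:** it was clear of everything at hand-in, with force readings near zero. I moved nothing else that I could see, but did not measure the loose objects again.

**One disagreement:** my image fit put the board at y = 57 mm in the fixture's frame, outside the 44–56 mm window. The notches allow only 47–53 mm, so I took this as a 4 mm or larger error in my fixture estimate. The firm stop and the drop in height support that.

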